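# Lock a heel block in the cobbler's jig

## Robot

A 7-joint arm with a two-finger parallel gripper is mounted at the origin on the work surface. World frame = base frame: x ahead of the robot, y to its left, z up, the work surface at z = 0. Lengths are in m, angles in rad, forces in N, time in s.
With the tool pointing down it reaches from about 0.4 to 0.85 m from the base axis. Payload 4.5 kg.
Tool frame: the origin (TCP) lies between the finger pads; the fingertips stand 11 mm ahead of it and the grasp point (between the pads) lies 8 mm behind it (r.tip_reach is the distance from the TCP to the fingertips, in m); x points along the fingers, y is the direction in which the jaws open and shut, and the axes are right-handed (so a half turn about x gives the same grasp; the last joint's range is limited). The gripper opens to 88 mm and grips with 3 to 60 N. Pads are 18 mm wide; open, the fingers measure 123 mm over their backs; the gripper's body (75 mm by 187 mm) begins 45 mm behind the grasp point.
Start: joints at [1.327, 0.689, -0.195, 1.565, 0.157, 0.902, -0.215], TCP at [0.171, -0.601, 0.25] pointing down, gripper open.
Joint ranges: [-3.01, 3.01], [-0.46, 2.08], [-1.47, 1.51], [0.13, 2.56], [-1, 4.14], [0.04, 2.09], [-2.66, 2.66]. Speed limits (rad/s): [2.57, 2.57, 3.14, 3.14, 3.14, 3.14, 3.14].

## Interface

Orientations are given as a unit quaternion [x, y, z, w].
In Python, from plant import r gives the robot as it stands.
- The arm moves only by the tool drive_tool, never from a script. Its argument "deltas" is a list of rows, each a list of 3 entries, a list of its own where there are three numbers: the turn, a rotation vector about the tool's x, y, z in degrees, then the shift along the tool's x, y, z in cm, then the finger opening in cm, from 0 to 8.81. A call has 1 to 12 rows; each row shifts and turns the commanded pose from where the row before left it, along the tool's axes as they then stand; what a row does not reach is not made up. A row lasts 1/12 s, in which the tool goes at most 41.7 mm and 7.16 degrees, less where a joint would pass 70% of its speed; a pose out of reach is approached as far as the arm can. A call is refused whole if a number of a shift passes 4.17 or a number of a turn 7.16, either way. A call with a gripper value outside its range is refused whole. The fingers move at their own pace and stop on an object; "force" is the grip in N (left out, the last holds). Time passes only in rows, so rows that do not move let the fingers close. It gives the time, the measured TCP pose, the force and the opening at its end, in the units of the state.
- r.get_state(): the state, without advancing time (a new reading comes with each control period).
- r.snapshot(name): name is "scene" or "side" or "wrist"; returns a dict with "color" (400x640x3 uint8, red, green, blue), "fov_y" (degrees; the focal length in pixels is half the picture's height over the tangent of half this angle, whatever the lens; pixels are square), "cx", "cy" (the principal point, pixels), "extrinsics" (4x4, takes a point from world to camera coordinates); the wrist camera has in their place "tool_from_camera" (4x4, takes a point from camera to tool coordinates, whose origin is the TCP and whose axes are the tool frame's). Camera axes: x right, y up, looking along -z (the intrinsics and any distortion apply to the point x, -y, -z); pixel columns grow to the right and rows downward; lengths in m; the calibration is good to about 2 mm. A picture is of the moment at which its call begins: read the wrist's pose just before it. There is no depth.
- r.finish_job(): hands the job in, once; it reports no verdict.
The state is a dict: "clock": time; "q": joint angles; "qd": joint speeds; "joint_torque": joint torques, N m; "tool_pos": TCP position; "eef_rot": TCP orientation; "contact_force": force on the tool from outside, world axes, zero at the start; "moment": the same for the moment, N m; "opening": opening from 0.0 (shut) to 1.0 (fully open).
Only numpy, scipy, OpenCV 4.12 (cv2) and the standard library are available. Lean on these libraries where they do the work, as an engineer would, in place of code of your own. Each camera call takes 0.05 s, during which the arm holds its last target. There are 200 camera calls.

## Task

Push the wooden heel block along the jig's channel, fully home against the end stop, so that its hole sits under the locking pin. Then pick up the mallet and drive the pin down through the block with a brisk blow (or several), striking with the mallet and never pressing the pin with the gripper, until the pin's head is seated on the bridge. Finally stand the mallet back on the bench, upright on its head's face, clear of the jig; leave the tin, the bottle and the brush where they are.

Things in the scene. Friction and masses are not known exactly. Their poses are not given: they have to be found in the camera images.
- jig: Fixed grey steel jig. Origin: bench level, under the pin's axis; x along the channel to the end stop, z up. Base plate x -125..+55, y +-55 mm; its top, z 12 mm, is the channel floor. Guide rails x -50..+42 mm, top z 32 mm, 57 mm apart. End stop face at x +30 mm, top z 38 mm. Bridge across the channel at x -14..+14, y +-53 mm, z 46..62 mm, carries the pin.
- pin: Steel locking pin, slides vertically in the bridge, stays where left (spring grip, about 6 N). Head 20 mm across, 6 mm thick; shank 8 mm across, 37 mm long. Origin: centre of the head's top. Head top is 90 mm above the bench raised, 68 mm when home (head seated on the bridge). If the block is not home the shank hits the block's top.
- block: Loose dark wooden heel block 90 (x) x 54 (y) x 30 (z) mm, 150 g, part-way into the jig's channel, its x along the jig's. Origin: centre of its underside. A 15 mm vertical through hole at x +15 mm (stop end). Home: end against the stop, origin at x -15 mm in the jig's frame; its other end then sticks out 10 mm beyond the rails.
- mallet: Mallet, 300 g, standing on one face of its grey head, handle level. Origin: centre of the underside (striking) face; z up along the head. Head: cylinder 48 mm across, 70 mm tall. Handle: light wood, flat-sided, 22 mm wide (y), 26 mm tall, from the head out along -x to x -153 mm, centre line at z 36 mm.
- tin: Bystander: polish jar 72 mm across, 50 mm tall, red lid. Origin: centre of its underside.
- dye: Bystander: amber bottle 42 mm across, 110 mm tall. Origin: centre of its underside.
- brush: Bystander: shoe brush 150 (x) x 45 (y) x 40 mm lying bristles down. Origin: centre of its underside.
There are look-alikes about, which are no part of the job. Of the things that look like the mallet, the largest one is meant. Leave any blue look-alike of the block alone.

How it is judged:
By the outcome, as a careful person would: the job done as asked, in the order asked, and still so for the second after the job is handed in, with the robot touching nothing.
It also fails if it takes over 54 s, if anything falls off the work surface, if the arm or the gripper's body presses on something with over 40 N, if the wrist force passes 120 N, or if a joint passes its speed limit or range.

## Working session

There is one attempt and no reset: what is moved stays moved. The work goes in short steps, Python scripts to look and compute and a tool call to move; the robot and the scene stay as the last step left them, time stands still between calls to the robot, and variables do not carry over. Pictures are saved under pics/ and viewed, about 8 in all and at most 12, crops included, and the job is handed in when it is done.

Besides the shell and the picture viewer there is one more tool, called after ">>>" as name([rows], argument=value, ...), one row to a line, values as JSON. drive_tool: Moves the arm, as the interface text tells. Its arguments: {"type":"object","properties":{"deltas":{"type":"array","items":{"type":"array"}},"force":{"type":"number"}},"required":["deltas"]}

```bash
mkdir -p pics; ls
python3 - <<'E'
from plant import r
import cv2,numpy as np
s=r.get_state();print({k:np.round(v,3) for k,v in s.items()}, r.tip_reach)
for n in("scene","side"):
    p=r.snapshot(n);cv2.imwrite(f"pics/{n}0.png",p["color"][...,::-1])
    print(n,{k:np.round(v,4).tolist() for k,v in p.items() if k!="color"})
a=[cv2.imread(f"pics/{n}0.png") for n in("scene","side")]
E
```

```text
pics
{'clock': np.float64(0.0), 'q': array([ 1.327,  0.69 , -0.195,  1.566,  0.157,  0.903, -0.215]), 'qd': array([-0.001,  0.002,  0.   ,  0.001, -0.001, -0.   , -0.   ]), 'joint_torque': array([ 1.0000e-03, -5.2756e+01, -1.2670e+00, -1.5343e+01, -5.3000e-02,
        7.0000e-03,  0.0000e+00]), 'tool_pos': array([ 0.171, -0.6  ,  0.249]), 'eef_rot': array([-0.7  , -0.099,  0.7  , -0.097]), 'contact_force': array([ 0.064,  0.079, -0.211]), 'moment': array([ 0.006, -0.005,  0.028]), 'opening': np.float64(0.999)} 0.011
scene {'fov_y': 42.6826, 'cx': 316.5644, 'cy': 210.0307, 'extrinsics': [[0.5665, 0.824, -0.0, -0.3677], [-0.4956, 0.3407, 0.7989, 0.2339], [0.6584, -0.4526, 0.6014, -1.6615], [0.0, 0.0, 0.0, 1.0]]}
side {'fov_y': 48.2299, 'cx': 325.0933, 'cy': 194.3138, 'extrinsics': [[-0.7485, -0.6629, 0.0155, 0.4286], [0.3285, -0.3504, 0.8771, -0.2782], [-0.5761, 0.6616, 0.48, -0.7346], [0.0, 0.0, 0.0, 1.0]]}
```

View pics/scene0.png

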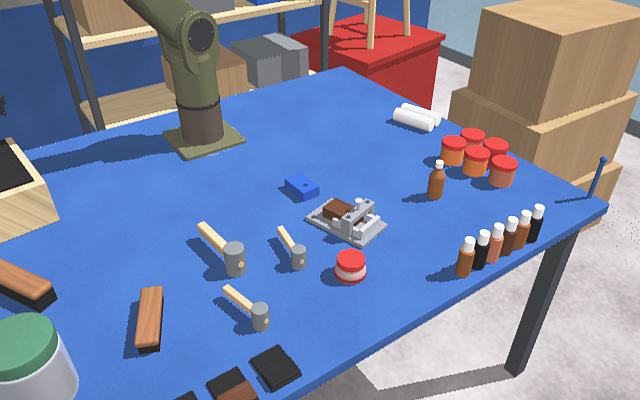

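View pics/side0.png

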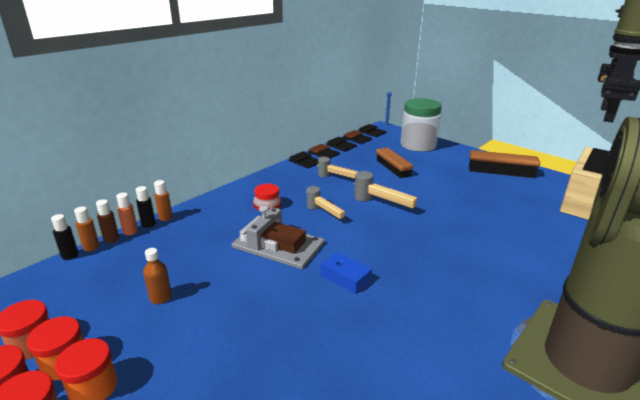

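Scene view: three mallets, at (235,258), (298,262) and (261,318). The first looks largest; it is at (364,186) in the side view. The dark block is in the jig at (340,210), and the blue look-alike is at (302,187). I'll check with one close composite crop.

```bash
cat > h.py <<'E'
import numpy as np, cv2
from plant import r
def cam(n):
    p=r.snapshot(n); return p
def ray(p,u,v):
    f=200/np.tan(np.radians(p["fov_y"]/2)); E=np.array(p["extrinsics"])
    d=E[:3,:3].T@np.array([(u-p["cx"])/f,-(v-p["cy"])/f,-1]); o=-E[:3,:3].T@E[:3,3]
    return o,d
def onz(p,u,v,z):
    o,d=ray(p,u,v); return (o+d*(z-o[2])/d[2])[:2]
def proj(p,X):
    f=200/np.tan(np.radians(p["fov_y"]/2)); E=np.array(p["extrinsics"])
    c=np.atleast_2d(X)@E[:3,:3].T+E[:3,3]
    return np.c_[p["cx"]-f*c[:,0]/c[:,2],p["cy"]+f*c[:,1]/c[:,2]]
E
python3 - <<'E'
import cv2,numpy as np
s=cv2.imread("pics/scene0.png");d=cv2.imread("pics/side0.png")
def c(i,x,y,w,h,k): return cv2.resize(i[y:y+h,x:x+w],None,fx=k,fy=k,interpolation=cv2.INTER_CUBIC)
A=np.hstack([c(s,300,190,100,75,4),c(d,225,200,100,75,4)])
B=np.hstack([c(s,190,215,100,75,4),c(d,340,160,100,75,4)])
cv2.imwrite("pics/c1.png",np.vstack([A,B]))
E
```

```text
(no output)
```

View pics/c1.png

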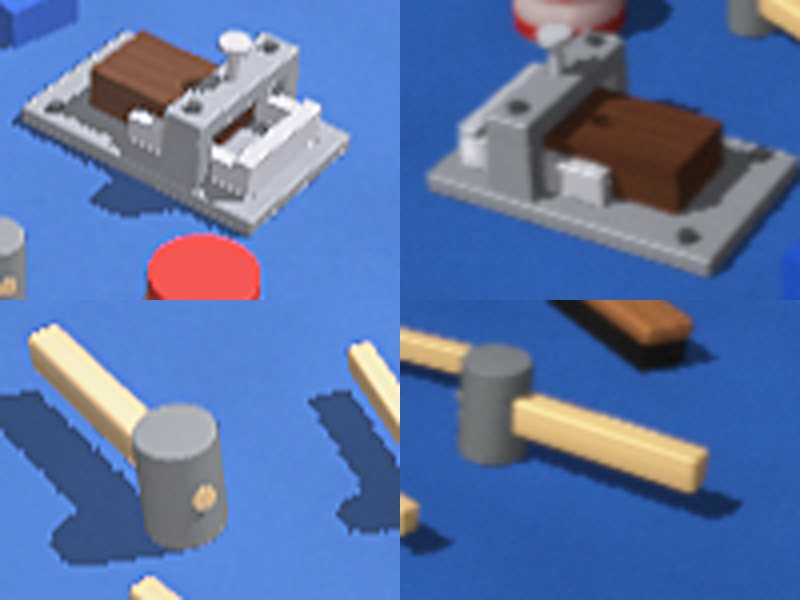

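```bash
cat > fit.py <<'E'
from h import *
from scipy.optimize import least_squares
S=cam("scene");D=cam("side")
s=lambda x,y,ox,oy:(ox+(x+.5)/4-.5,oy+(y+.5)/4-.5)
sj=lambda x,y:(S,s(x,y,300,190)); dj=lambda x,y:(D,s(x-400,y,225,200))
sm=lambda x,y:(S,s(x,y-300,190,215)); dm=lambda x,y:(D,s(x-400,y-300,340,160))
def fit(P,x0):
    def T(q,X): c,n=np.cos(q[2]),np.sin(q[2]); return [q[0]+c*X[0]-n*X[1],q[1]+n*X[0]+c*X[1],X[2]]
    f=lambda q:np.concatenate([proj(p,T(q,X))[0]-uv for X,(p,uv) in P])
    o=least_squares(f,x0,loss="soft_l1"); print(np.round(o.x,4),np.degrees(o.x[2]).round(1)); print(np.round(o.fun.reshape(-1,2),1).tolist() if o.fun.size%2==0 else o.fun); return o.x
if __name__=="__main__":
    a=onz(S,*sj(236,40)[1],.09);b=onz(D,*dj(553,35)[1],.09);print("pin",a,b)
    h=onz(S,*sm(176,432)[1],.07);g=onz(D,*dm(497,362)[1],.07);print("mallet head",h,g)
    e=onz(S,*sm(45,328)[1],.049); k=onz(D,*dm(690,455)[1],.049);print("handle end top",e,k)
    # jig direction: block outer end is -x ; stop end +x
    w=onz(S,*sj(130,32)[1],.012);l=onz(S,*sj(22,112)[1],.012);n=onz(S,*sj(250,222)[1],.012);q=onz(S,*sj(350,135)[1],.012)
    print(w,l,n,q,np.linalg.norm(w-l),np.linalg.norm(n-l),np.linalg.norm(q-n))
    ax=n-l;yaw=np.arctan2(ax[1],ax[0])
    J=fit([((0,0,.09),sj(236,40)),((0,0,.09),dj(553,35)),((-.125,-.055,.012),sj(22,112)),((.055,-.055,.012),sj(250,222)),((.055,.055,.012),sj(350,135)),((-.125,.055,.012),sj(130,32)),
       ((-.125,.055,.012),dj(710,266)),((.055,.055,.012),dj(428,178)),((-.125,-.055,.012),dj(798,155))],[*a,yaw])
    d=h-e
    M=fit([((0,0,.07),sm(176,432)),((0,0,.07),dm(497,362)),((-.153,0,.049),sm(45,328)),((-.153,0,.049),dm(690,457)),((-.153,0,.023),dm(687,490))],[*h,np.arctan2(d[1],d[0])])
    # block outer end top edge z=.042
    for nm,c,u in(("S",S,[sj(92,68),sj(135,32)]),("D",D,[dj(680,178),dj(722,122)])):
        for _,uv in u:
            X=onz(c,*uv,.042)-J[:2];c_,s_=np.cos(J[2]),np.sin(J[2]);print(nm,"block end in jig",np.round([c_*X[0]+s_*X[1],-s_*X[0]+c_*X[1]],4))
    for nm,uv,z in(("tin",(350,257),.05),("dye",(438,162),.11)): print(nm,onz(S,*uv,z))
    print([onz(S,*u,z).round(3).tolist() for u,z in (((298,246),.05),((280,228),.04),((260,304),.05),((150,288),.04),((302,182),.03))])
E
python3 fit.py
```

```text
pin [0.65044206 0.12208346] [0.64616522 0.12507183]
mallet head [ 0.61539136 -0.19803   ] [ 0.60831763 -0.19308351]
handle end top [ 0.46293514 -0.21003266] [ 0.46567219 -0.2059054 ]
[0.51999299 0.13940505] [0.55197483 0.03130091] [0.71804732 0.08425244] [0.68836298 0.18807794] 0.11273572081733294 0.1743098851675668 0.10798561456347575
[0.6495 0.1222 0.2857] 16.4
[[-0.2, -0.2], [-0.0, -1.0], [-0.5, -1.8], [0.2, -0.2], [0.3, -0.7], [-1.2, -1.1], [-0.4, -1.0], [-1.2, -1.1], [0.1, 0.0]]
[ 0.6161 -0.1984  0.0613] 3.5
[[-0.0, 0.3], [-1.1, -1.5], [0.9, -0.2], [1.2, -0.5], [0.8, 0.3]]
S block end in jig [-0.0889 -0.0265]
S block end in jig [-0.0917  0.0215]
D block end in jig [-0.0963  0.0323]
D block end in jig [-0.0914 -0.0255]
tin [0.76742892 0.00812443]
dye [0.65705028 0.37852153]
[[0.671, -0.066], [0.582, -0.06], [0.776, -0.224], [0.599, -0.387], [0.434, 0.1]]
```

```bash
cat > pl.py <<'E'
import sys,numpy as np
from plant import r
from scipy.spatial.transform import Rotation as R
# target: x y z yaw(deg) of the tool y axis (mod 180), tool x down
def plan(x,y,z,yaw,vmax=4.1,tmax=7,n=None):
    st=r.get_state();p=np.array(st["tool_pos"]);A=R.from_quat(st["eef_rot"])
    best=None
    for a in (yaw,yaw+180):
        c,s=np.cos(np.radians(a)),np.sin(np.radians(a))
        X=np.array([0,0,-1.]);Y=np.array([c,s,0]);B=R.from_matrix(np.c_[X,Y,np.cross(X,Y)])
        w=np.degrees((A.inv()*B).as_rotvec())
        if best is None or np.linalg.norm(w)<np.linalg.norm(best): best=w
    d=np.array([x,y,z])-p
    n=n or int(max(np.ceil(np.linalg.norm(d)*100/vmax),np.ceil(np.linalg.norm(best)/tmax)))
    print("tool y",A.as_matrix()[:,1].round(3),"z",A.as_matrix()[:,2].round(3),"pos",p.round(4),"q7",np.round(st["q"],2),"t",st["clock"])
    print("n",n,"turn/row",np.round(best/n,2),"total",best.round(1),"dworld",d.round(4))
    for k in range(n): print(np.round((A*R.from_rotvec(np.radians(best*k/n))).inv().apply(d/n*100),2).tolist())
if __name__=="__main__": plan(*map(float,sys.argv[1:5]))
E
python3 - <<'E'
from pl import plan
import numpy as np
y=np.radians(16.4);
def J(x,yy=0): return .6495+np.cos(y)*x-np.sin(y)*yy, .1222+np.sin(y)*x+np.cos(y)*yy
print(J(-.118),J(-.07)); plan(*J(-.118),.14,106.4)
E
```

```text
(np.float64(0.5363009510042732), np.float64(0.08888370809254059)) (np.float64(0.5823480217821959), np.float64(0.10243609802099865))
tool y [ 0.274 -0.962 -0.001] z [-0.962 -0.274  0.   ] pos [ 0.1713 -0.6007  0.2492] q7 [ 1.33  0.69 -0.19  1.57  0.16  0.9  -0.22] t 0.2
n 20 turn/row [-0.02  0.    0.  ] total [-0.5  0.   0.1] dworld [ 0.365   0.6896 -0.1092]
[0.55, -2.81, -2.7]
[0.55, -2.81, -2.7]
[0.55, -2.81, -2.7]
[0.55, -2.81, -2.7]
[0.55, -2.81, -2.71]
[0.55, -2.81, -2.71]
[0.55, -2.81, -2.71]
[0.55, -2.81, -2.71]
[0.55, -2.81, -2.71]
[0.55, -2.8, -2.71]
[0.55, -2.8, -2.71]
[0.55, -2.8, -2.71]
[0.55, -2.8, -2.72]
[0.55, -2.8, -2.72]
[0.55, -2.8, -2.72]
[0.55, -2.8, -2.72]
[0.55, -2.8, -2.72]
[0.55, -2.8, -2.72]
[0.55, -2.79, -2.72]
[0.55, -2.79, -2.72]
```

>>> drive_tool([
  [[0,0,0],[0.5,-2.8,-2.7],0],
  [[0,0,0],[0.5,-2.8,-2.7],0],
  [[0,0,0],[0.5,-2.8,-2.7],0],
  [[0,0,0],[0.5,-2.8,-2.7],0],
  [[0,0,0],[0.5,-2.8,-2.7],0],
  [[0,0,0],[0.5,-2.8,-2.7],0],
  [[0,0,0],[0.5,-2.8,-2.7],0],
  [[0,0,0],[0.5,-2.8,-2.7],0],
  [[0,0,0],[0.5,-2.8,-2.7],0],
  [[0,0,0],[0.5,-2.8,-2.7],0],
  [[0,0,0],[0.5,-2.8,-2.7],0],
  [[0,0,0],[0.5,-2.8,-2.7],0],
], force=20)

```text
clock: 1.2
tool_pos: [0.3915, -0.1874, 0.1896]
eef_rot: [0.7, 0.098, -0.7, 0.098]
contact_force: [0.3, -0.8, 0.4]
opening: 0.115
```

>>> drive_tool([
  [[0,0,0],[0.6,-2.8,-2.7],0],
  [[0,0,0],[0.6,-2.8,-2.7],0],
  [[0,0,0],[0.6,-2.8,-2.7],0],
  [[0,0,0],[0.6,-2.8,-2.7],0],
  [[0,0,0],[0.6,-2.8,-2.7],0],
  [[0,0,0],[0.6,-2.8,-2.7],0],
  [[0,0,0],[0.6,-2.8,-2.7],0],
  [[0,0,0],[0.6,-2.8,-2.7],0],
  [[0,0,0],[0,0,0],0],
])

```text
clock: 1.95
tool_pos: [0.5405, 0.0961, 0.1408]
eef_rot: [0.702, 0.104, -0.698, 0.1]
contact_force: [1.0, 1.0, 1.1]
opening: 0.001
```

Run:
```python
from pl import plan
from h import *
plan(.536,.089,.04,106.4)
p=cam("wrist");cv2.imwrite("pics/w1.png",p["color"][...,::-1]);print(np.array(p["tool_from_camera"]).round(3).tolist(),p["fov_y"],p["cx"],p["cy"])
```

```text
tool y [ 0.285 -0.958 -0.006] z [-0.958 -0.285 -0.006] pos [0.5405 0.0961 0.1408] q7 [-0.26  0.75  0.01  1.9  -0.02  0.48 -1.52] t 1.95
n 3 turn/row [ 0.06 -0.12  0.11] total [ 0.2 -0.4  0.3] dworld [-0.0045 -0.0071 -0.1008]
[3.36, 0.2, 0.23]
[3.36, 0.2, 0.23]
[3.36, 0.19, 0.22]
[[0.0, 0.317, -0.949, -0.134], [1.0, -0.001, -0.0, -0.0], [-0.001, -0.949, -0.317, -0.085], [0.0, 0.0, 0.0, 1.0]] 62.84434271013036 324.9482345045125 203.90187307779857
```

View pics/w1.png

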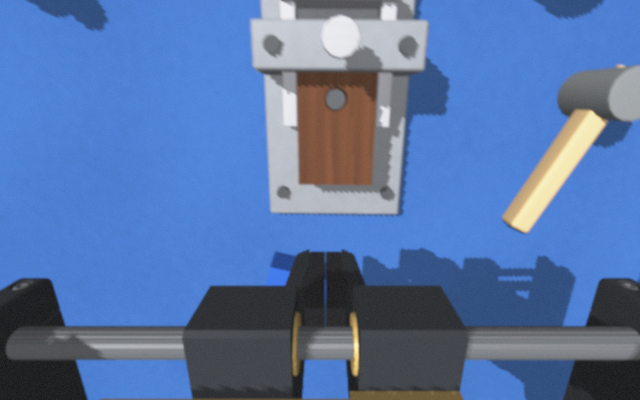

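Wrist view: the block's outer end edge is at (337,184), its hole at (336,98), the pin head at (340,37). The blue look-alike shows behind the fingers at (283,265). I'll check positions from this view, then push.

```bash
cat >> h.py <<'E'
from scipy.spatial.transform import Rotation as R
def wonz(p,st,u,v,z):
    f=200/np.tan(np.radians(p["fov_y"]/2)); T=np.array(p["tool_from_camera"]);A=R.from_quat(st["eef_rot"]).as_matrix()
    d=A@T[:3,:3]@np.array([(u-p["cx"])/f,-(v-p["cy"])/f,-1]); o=A@T[:3,3]+st["tool_pos"]
    return (o+d*(z-o[2])/d[2])[:2]
E
python3 - <<'E'
from h import *
st=r.get_state();p=cam("wrist")
a=np.radians(16.4);Rm=np.array([[np.cos(a),np.sin(a)],[-np.sin(a),np.cos(a)]])
for n,u,v,z in(("pin",340,35,.09),("endL",300,185,.042),("endR",373,184,.042),("hole",336,98,.042),("plateL",271,212,.012),("plateR",398,213,.012)):
    X=wonz(p,st,u,v,z);print(n,X.round(4),(Rm@(X-[.6495,.1222])).round(4))
print((Rm@(np.array(st["tool_pos"][:2])-[.6495,.1222])).round(4))
E
```

```text
pin [0.6495 0.1163] [-0.0017 -0.0057]
endL [0.554  0.1154] [-0.0935  0.0204]
endR [0.57   0.0641] [-0.0927 -0.0333]
hole [0.6198 0.1079] [-0.0325 -0.0054]
plateL [0.5155 0.133 ] [-0.1255  0.0482]
plateR [0.5455 0.0287] [-0.1262 -0.0603]
[-0.1151  0.0017]
```

>>> drive_tool([
  [[0,0,0],[3.4,0.2,0.1],0],
  [[0,0,0],[3.4,0.2,0.1],0],
  [[0,0,0],[3.4,0.1,0.1],0],
  [[0,0,0],[0,0,0],0],
  [[0,0,0],[0,0,0],0],
])

```text
clock: 2.47
tool_pos: [0.534, 0.078, 0.0389]
eef_rot: [-0.699, -0.097, 0.702, -0.098]
contact_force: [0.3, 0.3, -0.2]
opening: 0.001
```

>>> drive_tool([
  [[0,0,0],[0,0,-0.8],0],
  [[0,0,0],[0,0,-0.8],0],
  [[0,0,0],[0,0,-0.8],0],
  [[0,0,0],[0,0,-0.8],0],
  [[0,0,0],[0,0,-0.4],0],
  [[0,0,0],[0,0,0],0],
])

```text
clock: 2.97
tool_pos: [0.5723, 0.0905, 0.0405]
eef_rot: [0.702, 0.098, -0.699, 0.098]
contact_force: [-0.1, 0.6, -0.7]
opening: 0.003
```

>>> drive_tool([
  [[0,0,0],[0,0,-0.4],0],
  [[0,0,0],[0,0,-0.4],0],
  [[0,0,0],[0,0,0],0],
  [[0,0,0],[0,0,0],0],
])

```text
clock: 3.3
tool_pos: [0.5783, 0.0921, 0.0396]
eef_rot: [0.701, 0.098, -0.7, 0.098]
contact_force: [0.4, -1.3, -0.7]
opening: 0.002
```

>>> drive_tool([
  [[0,0,0],[0,0,-0.3],0],
  [[0,0,0],[0,0,-0.3],0],
  [[0,0,0],[0,0,0],0],
  [[0,0,0],[0,0,0],0],
])

```text
clock: 3.63
tool_pos: [0.5842, 0.0937, 0.0397]
eef_rot: [0.701, 0.098, -0.7, 0.098]
contact_force: [0.4, 0.2, -1.1]
opening: 0.004
```

>>> drive_tool([
  [[0,0,0],[0,0,-0.3],0],
  [[0,0,0],[0,0,-0.2],0],
  [[0,0,0],[0,0,0],0],
  [[0,0,0],[0,0,0],0],
])

```text
clock: 3.97
tool_pos: [0.5844, 0.0937, 0.0393]
eef_rot: [-0.697, -0.097, 0.703, -0.098]
contact_force: [-7.5, -1.8, 4.9]
opening: 0.001
```

Run:
```python
from h import *
p=cam("wrist");d=cam("side")
a=p["color"][...,::-1];b=cv2.resize(d["color"][190:270,220:340,::-1],None,fx=4,fy=4,interpolation=cv2.INTER_CUBIC)
b=cv2.copyMakeBorder(b,0,80,0,0,cv2.BORDER_CONSTANT)[:400]
cv2.imwrite("pics/w2.png",np.hstack([a[:,160:480],b]))
```

```text
(no output)
```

View pics/w2.png

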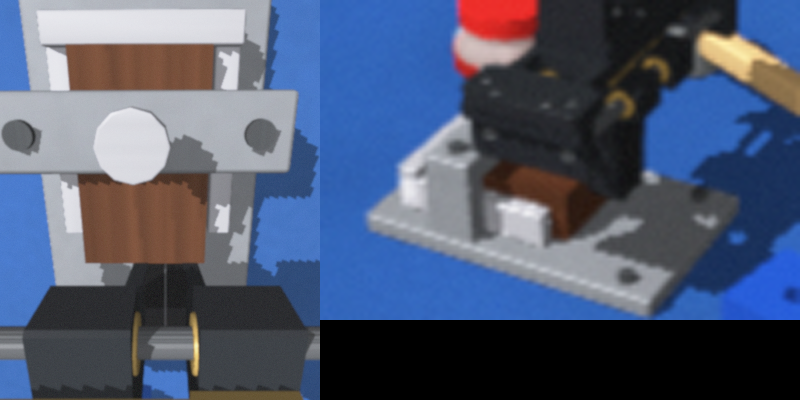

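Left (wrist): the block's far end meets the stop at about (140,45) and the reading is 8 N with no further motion, so the block is home. Now I'll back off and go to the mallet.

>>> drive_tool([
  [[0,0,0],[0,0,1.5],0],
  [[0,0,0],[-3,0,1],3],
  [[0,0,0],[-4,0,0],6],
  [[0,0,0],[-4,0,0],6],
  [[0,0,0],[-1,0,0],6],
])

```text
clock: 4.48
tool_pos: [0.5679, 0.0886, 0.1652]
eef_rot: [0.704, 0.098, -0.697, 0.098]
contact_force: [-0.4, 0.4, 0.6]
opening: 0.284
```

Run:
```python
from pl import plan
plan(.54,-.203,.14,93.5)
```

```text
tool y [ 0.274 -0.962  0.001] z [-0.962 -0.274 -0.01 ] pos [0.5679 0.0886 0.1652] q7 [-0.25  0.73  0.02  1.82 -0.02  0.58 -1.51] t 4.4833
n 8 turn/row [ 1.55 -0.07  0.  ] total [12.4 -0.6  0. ] dworld [-0.0279 -0.2916 -0.0252]
[0.31, 3.41, 1.34]
[0.31, 3.45, 1.24]
[0.31, 3.48, 1.15]
[0.31, 3.51, 1.05]
[0.31, 3.53, 0.96]
[0.31, 3.56, 0.86]
[0.31, 3.58, 0.77]
[0.31, 3.6, 0.67]
```

>>> drive_tool([
  [[1.6,0,0],[0.3,3.4,1.3],6],
  [[1.6,0,0],[0.3,3.4,1.2],6],
  [[1.6,0,0],[0.3,3.5,1.2],6],
  [[1.6,0,0],[0.3,3.5,1.1],6],
  [[1.6,0,0],[0.3,3.5,1.0],6],
  [[1.6,0,0],[0.3,3.6,0.9],6],
  [[1.5,0,0],[0.3,3.6,0.8],6],
  [[1.5,0,0],[0.3,3.6,0.7],6],
  [[0,0,0],[0,0,0],6],
  [[0,0,0],[0,0,0],6],
])

```text
clock: 5.32
tool_pos: [0.5333, -0.2069, 0.1353]
eef_rot: [-0.707, -0.018, 0.707, -0.019]
contact_force: [-0.1, 0.1, -0.6]
opening: 0.681
```

Run:
```python
from h import *
from pl import plan
plan(.566,-.2015,.028,93.5)
st=r.get_state();p=cam("wrist");cv2.imwrite("pics/w3.png",p["color"][...,::-1])
```

```text
tool y [ 0.052 -0.999  0.002] z [-0.999 -0.052  0.   ] pos [ 0.5333 -0.2069  0.1353] q7 [ 0.29  0.78  0.    1.83  0.    0.53 -1.23] t 5.3167
n 3 turn/row [-0.17  0.   -0.03] total [-0.5  0.  -0.1] dworld [ 0.0327  0.0054 -0.1073]
[3.58, -0.13, -1.1]
[3.58, -0.12, -1.1]
[3.58, -0.12, -1.1]
```

View pics/w3.png

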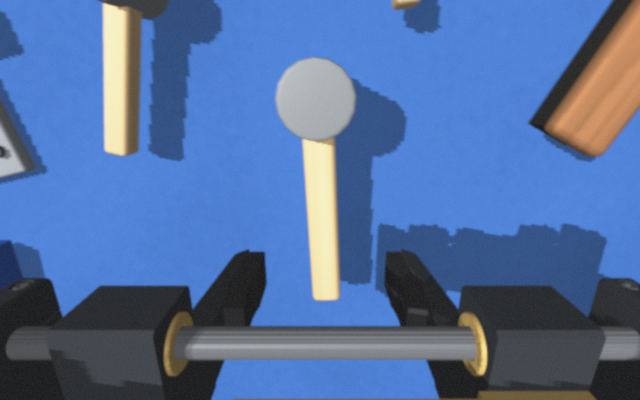

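The mallet's head top is at (316,99) and its handle end at (326,298), between the fingers at (255,265) and (395,265).

Run:
```python
from h import *
st=r.get_state();p=cam("wrist")
h=wonz(p,st,316,99,.07);b=wonz(p,st,320,145,.049);e=wonz(p,st,326,297,.049);l=wonz(p,st,276,99,.07)
d=h-e;print(h,e,b,"yaw",np.degrees(np.arctan2(d[1],d[0])),np.degrees(np.arctan2(*(b-e)[::-1])),"len",np.linalg.norm(d),"rad",np.linalg.norm(l-h))
from pl import plan
y=np.arctan2(d[1],d[0]);g=(h-.05*d/np.linalg.norm(d));plan(*g,.028,np.degrees(y)+90)
```

```text
[ 0.61562666 -0.19362741] [ 0.46800812 -0.20813935] [ 0.58618157 -0.19719302] yaw 5.614533676787868 5.292168642541276 len 0.1483301425219438 rad 0.023223710499750094
tool y [ 0.059 -0.998 -0.001] z [-0.998 -0.059 -0.   ] pos [ 0.5344 -0.2024  0.1355] q7 [ 0.28  0.78 -0.    1.83  0.    0.53 -1.23] t 5.4167
n 3 turn/row [-0.75 -0.01  0.02] total [-2.2 -0.   0.1] dworld [ 0.0314  0.0039 -0.1075]
[3.58, -0.06, -1.05]
[3.58, -0.05, -1.05]
[3.58, -0.04, -1.05]
```

>>> drive_tool([
  [[-0.6,0,0],[3.6,0,-1.1],6],
  [[-0.6,0,0],[3.6,0,-1.1],6],
  [[-0.6,0,0],[2.2,0,-1.0],6],
  [[0,0,0],[1.3,0,0],6],
  [[0,0,0],[0,0,0],6],
])

```text
clock: 5.83
tool_pos: [0.5648, -0.1984, 0.026]
eef_rot: [-0.705, -0.034, 0.708, -0.032]
contact_force: [0.2, 0.6, 0.7]
opening: 0.681
```

>>> drive_tool([
  [[0,0,0],[0,0,0],0],
  [[0,0,0],[0,0,0],0],
  [[0,0,0],[0,0,0],0],
  [[0,0,0],[0,0,0],0],
  [[0,0,0],[0,0,0],0],
  [[0,0,0],[0,0,0],0],
  [[0,0,0],[0,0,0],0],
  [[0,0,0],[0,0,0],0],
], force=60)

```text
clock: 6.5
tool_pos: [0.5661, -0.2017, 0.0294]
eef_rot: [0.707, 0.031, -0.706, 0.032]
contact_force: [-0.7, -0.6, 6.5]
opening: 0.24
```

>>> drive_tool([
  [[0,0,0],[-2,0,0],0],
  [[0,0,0],[-4,0,0],0],
  [[0,0,0],[-4,0,0],0],
  [[0,0,0],[-4,0,0],0],
  [[0,0,0],[-4,0,0],0],
  [[0,0,0],[0,0,0],0],
])

```text
clock: 7.0
tool_pos: [0.5701, -0.2027, 0.216]
eef_rot: [0.711, 0.03, -0.702, 0.033]
contact_force: [1.7, -1.7, -2.4]
opening: 0.245
```

Run:
```python
from pl import plan
plan(.599,.115,.20,95)
```

```text
tool y [ 0.089 -0.996  0.005] z [-0.996 -0.089 -0.013] pos [ 0.5701 -0.2027  0.216 ] q7 [ 0.27  0.69 -0.    1.68  0.    0.75 -1.22] t 7.0
n 8 turn/row [ 0.01 -0.09 -0.04] total [ 0.1 -0.7 -0.3] dworld [ 0.0289  0.3177 -0.016 ]
[0.19, -3.92, -0.71]
[0.19, -3.92, -0.71]
[0.19, -3.92, -0.71]
[0.19, -3.92, -0.71]
[0.2, -3.92, -0.71]
[0.2, -3.92, -0.71]
[0.2, -3.92, -0.71]
[0.2, -3.92, -0.71]
```

>>> drive_tool([
  [[0,0,0],[0.1,-1.5,-0.3],0],
  [[0,0,0],[0.1,-3,-0.5],0],
  [[0,0,0],[0.1,-3,-0.5],0],
  [[0,0,0],[0.1,-3,-0.5],0],
  [[0,0,0],[0.1,-3,-0.5],0],
  [[0,0,0],[0.1,-3,-0.5],0],
  [[0,0,0],[0.1,-3,-0.5],0],
  [[0,0,0],[0.1,-3,-0.6],0],
  [[0,0,0],[0.1,-3,-0.6],0],
  [[0,0,0],[0.1,-3,-0.6],0],
  [[0,0,0],[0.1,-1.9,-0.6],0],
  [[0,0,0],[0,0,0],0],
])

```text
clock: 8.0
tool_pos: [0.5948, 0.1145, 0.1961]
eef_rot: [-0.706, -0.037, 0.707, -0.033]
contact_force: [-0.2, 1.3, -1.9]
opening: 0.243
```

>>> drive_tool([
  [[0,0,0],[0,0,0],0],
  [[0,0,0],[0,0,0],0],
])

```text
clock: 8.17
tool_pos: [0.5948, 0.1054, 0.1967]
eef_rot: [-0.706, -0.031, 0.707, -0.032]
contact_force: [-0.2, -0.6, -2.5]
opening: 0.244
```

Run:
```python
from pl import plan
from h import *
plan(.599,.115,.20,95)
w=cam("wrist")["color"][:240,160:560,::-1];s=cam("scene");d=cam("side")
k=lambda i,x,y:cv2.resize(i["color"][y:y+80,x:x+133,::-1],(400,240),interpolation=cv2.INTER_CUBIC)
cv2.imwrite("pics/c2.png",np.vstack([np.hstack([w,k(s,280,160)]),np.hstack([k(d,220,170),0*w])]))
```

```text
tool y [ 0.088 -0.996  0.002] z [-0.996 -0.088  0.002] pos [0.5948 0.1054 0.1967] q7 [-0.28  0.73  0.05  1.69 -0.05  0.73 -1.69] t 8.1667
n 1 turn/row [ 0.08  0.13 -0.09] total [ 0.1  0.1 -0.1] dworld [0.0042 0.0096 0.0033]
[-0.33, -0.92, -0.5]
```

View pics/c2.png

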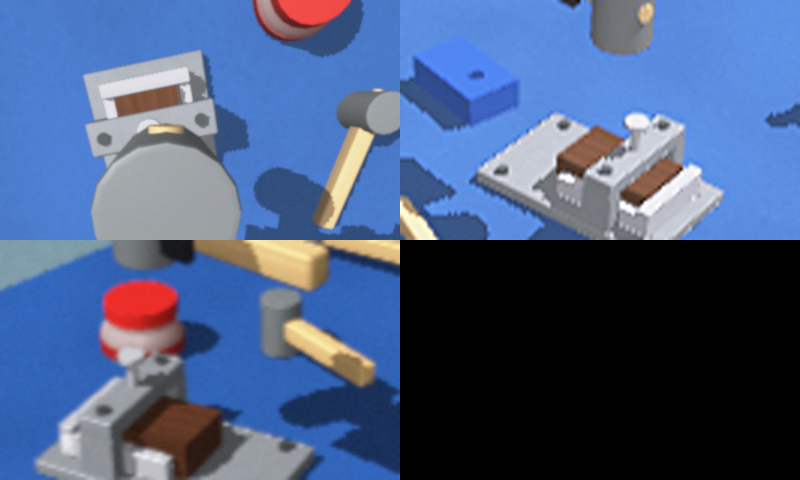

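Scene (top right): the block is flush with the stop, the pin raised, and the head's bottom face centre at crop (622,46). Side (bottom left): head bottom at about (140,262). Next I'll compare the head's XY with the pin's.

Run:
```python
from h import *
s=cam("scene");d=cam("side");print(r.get_state()["tool_pos"])
c=133/400
for z in (.165,.172):
  print(z,onz(s,280+222*c,160+42*c,z),onz(d,220+141*c,170+17*c,z))
print("pin",onz(s,280+(638-400)*c,160+122*c,.09),onz(d,220+131*c,170+(357-240)*c,.09))
```

```text
[0.59558345 0.10526704 0.19765959]
0.165 [0.64378411 0.10844702] [0.64488215 0.10976854]
0.172 [0.65215726 0.10155662] [0.6340811  0.11903864]
pin [0.65417745 0.1206962 ] [0.64336458 0.12557024]
```

>>> drive_tool([
  [[0,0,0],[0,-1.3,-0.5],0],
  [[0,0,0],[0,0,0],0],
  [[0,0,0],[0,0,0],0],
  [[0,0,0],[0,0,0],0],
])

```text
clock: 8.75
tool_pos: [0.5994, 0.1205, 0.1977]
eef_rot: [-0.706, -0.032, 0.706, -0.032]
contact_force: [0.8, 0.4, -2.9]
opening: 0.246
```

>>> drive_tool([
  [[0,0,0],[3,0,0],0],
  [[0,0,0],[4.1,0,0],0],
  [[0,0,0],[2,0,0],0],
  [[0,0,0],[-3,0,0],0],
  [[0,0,0],[-3,0,0],0],
  [[0,0,0],[0,0,0],0],
  [[0,0,0],[0,0,0],0],
])

```text
clock: 9.33
tool_pos: [0.6009, 0.1199, 0.1682]
eef_rot: [0.708, 0.032, -0.705, 0.031]
contact_force: [-0.1, 0.5, -3.2]
opening: 0.244
```

```bash
cat > look.py <<'E'
from h import *
import sys
s=cam("scene");d=cam("side")
k=lambda i,x,y:cv2.resize(i["color"][y:y+100,x:x+100,::-1],(400,400),interpolation=cv2.INTER_CUBIC)
cv2.imwrite(sys.argv[1],np.hstack([k(s,300,160),k(d,220,170)]));print(r.get_state()["tool_pos"])
E
python3 look.py pics/c3.png
```

```text
[0.59875831 0.11975343 0.16620847]
```

View pics/c3.png

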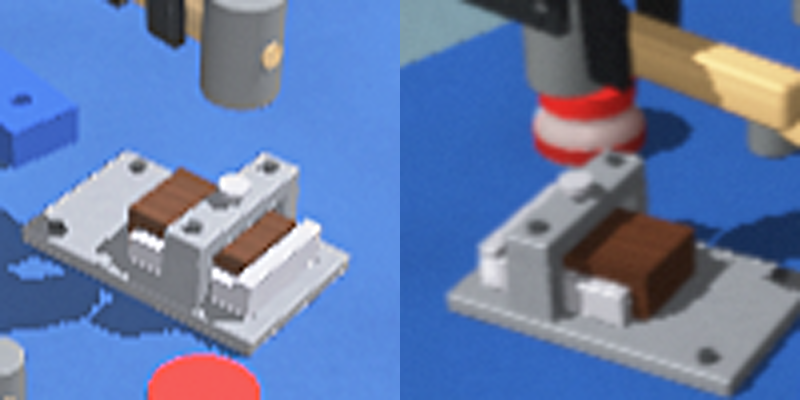

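The pin head is now at crop (235,185) in the scene view and (577,183) in the side view, close to the bridge. I'll estimate its height from both.

Run:
```python
from h import *
s=cam("scene");d=cam("side")
s0=cv2.imread("pics/scene0.png");d0=cv2.imread("pics/side0.png")
xy=[.6495,.1222]
for n,c,i0 in(("scene",s,s0),("side",d,d0)):
    i1=np.ascontiguousarray(c["color"][...,::-1]); u,v=proj(c,[*xy,.088])[0]; x,y=int(round(u)),int(round(v))
    k=lambda a:cv2.resize(a,None,fx=8,fy=8,interpolation=cv2.INTER_CUBIC)
    T=k(i0[y-4:y+4,x-5:x+6]);W=k(i1[y-6:y+16,x-9:x+10])
    m=cv2.matchTemplate(W,T,cv2.TM_CCOEFF_NORMED);_,b,_,l=cv2.minMaxLoc(m)
    print(n,round(b,2),"shift px",(l[0]/8-4,l[1]/8-2),"expected",[(proj(c,[*xy,.09-h])-proj(c,[*xy,.09])).round(1).tolist() for h in(.018,.02,.022)])
```

```text
scene 0.77 shift px (-0.25, 5.625) expected [[[-0.4, 6.0]], [[-0.4, 6.7]], [[-0.4, 7.3]]]
side 0.53 shift px (0.375, 7.875) expected [[[0.4, 7.0]], [[0.5, 7.8]], [[0.5, 8.5]]]
```

>>> drive_tool([
  [[0,0,0],[2.5,0,0],0],
  [[0,0,0],[2.7,0,0],0],
  [[0,0,0],[2,0,0],0],
  [[0,0,0],[0,0,0],0],
])

```text
clock: 9.87
tool_pos: [0.5963, 0.1196, 0.0911]
eef_rot: [-0.704, -0.031, 0.709, -0.032]
contact_force: [-0.3, -0.3, -2.5]
opening: 0.242
```

>>> drive_tool([
  [[0,0,0],[0,0,0],0],
])

```text
clock: 9.95
tool_pos: [0.5986, 0.1198, 0.0936]
eef_rot: [-0.706, -0.031, 0.707, -0.032]
contact_force: [0.7, -0.7, -2.9]
opening: 0.24
```

No contact force at about home height. One more brisk blow, slightly deeper.

>>> drive_tool([
  [[0,0,0],[-3,0,0],0],
  [[0,0,0],[-3,0,0],0],
  [[0,0,0],[0,0,0],0],
  [[0,0,0],[3,0,0],0],
  [[0,0,0],[3.3,0,0],0],
  [[0,0,0],[0.2,0,0],0],
])

```text
clock: 10.45
tool_pos: [0.5977, 0.1199, 0.0868]
eef_rot: [-0.705, -0.032, 0.708, -0.032]
contact_force: [-3.9, -0.4, 6.0]
opening: 0.24
```

>>> drive_tool([
  [[0,0,0],[0,0,0],0],
])

```text
clock: 10.53
tool_pos: [0.5987, 0.1199, 0.0892]
eef_rot: [-0.706, -0.031, 0.707, -0.032]
contact_force: [-0.4, -0.9, -1.9]
opening: 0.242
```

>>> drive_tool([
  [[0,0,0],[-3,0,0],0],
  [[0,0,0],[-4,0,0],0],
  [[0,0,0],[-4,0,0],0],
  [[0,0,0],[0,0,0],0],
  [[0,0,0],[0,0,0],0],
])

```text
clock: 10.95
tool_pos: [0.6016, 0.1202, 0.2039]
eef_rot: [0.709, 0.032, -0.704, 0.031]
contact_force: [-0.1, -0.4, -3.8]
opening: 0.244
```

```bash
sed -i 's/+100,x:x+100/+50,x:x+50/;s/300,160/335,185/;s/220,170/235,195/' look.py; python3 look.py pics/c4.png
```

```text
[0.59872685 0.11982468 0.19990071]
```

View pics/c4.png

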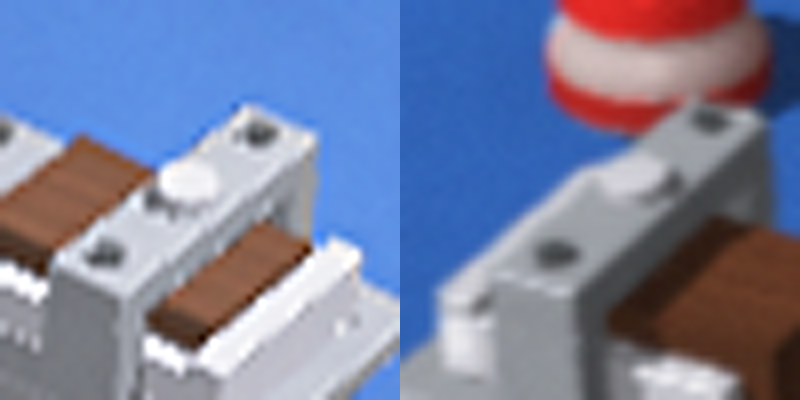

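Pin head at scene crop (188,180), side (637,172): about 22 mm down and looking seated. One more blow with follow-through will confirm by force and height.

>>> drive_tool([
  [[0,0,0],[3,0,0],0],
  [[0,0,0],[3.5,0,0],0],
  [[0,0,0],[4,0,0],0],
  [[0,0,0],[1.2,0,0],0],
  [[0,0,0],[0,0,0],0],
  [[0,0,0],[0,0,0],0],
])

```text
clock: 11.55
tool_pos: [0.5965, 0.1196, 0.0815]
eef_rot: [-0.704, -0.031, 0.709, -0.032]
contact_force: [-3.8, 0.1, 0.5]
opening: 0.24
```

>>> drive_tool([
  [[0,0,0],[0.4,0,0],0],
  [[0,0,0],[0,0,0],0],
  [[0,0,0],[0,0,0],0],
])

```text
clock: 11.8
tool_pos: [0.597, 0.1197, 0.0804]
eef_rot: [-0.705, -0.031, 0.708, -0.032]
contact_force: [-10.4, -0.6, 17.9]
opening: 0.241
```

A net 21 N (over 6 N) is held with no pin travel, so it is seated. The TCP is lower than nominal, so the mallet has probably shifted in the grip. Lift and look.

>>> drive_tool([
  [[0,0,0],[-3,0,0],0],
  [[0,0,0],[-4,0,0],0],
  [[0,0,0],[-4,0,0],0],
  [[0,0,0],[0,0,0],0],
  [[0,0,0],[0,0,0],0],
])

```text
clock: 12.22
tool_pos: [0.601, 0.1202, 0.1908]
eef_rot: [0.708, 0.032, -0.705, 0.031]
contact_force: [0.3, -0.0, -3.2]
opening: 0.24
```

Run:
```python
from h import *
s=cam("scene");d=cam("side");w=cam("wrist")
k=lambda i,x,y:cv2.resize(i["color"][y:y+100,x:x+133,::-1],(400,300),interpolation=cv2.INTER_CUBIC)
cv2.imwrite("pics/c5.png",np.vstack([np.hstack([k(s,290,130),k(d,220,140)]),np.hstack([w["color"][:300,120:520,::-1],k(d,280,140)])]));print(r.get_state()["tool_pos"])
from pl import plan
plan(.566,-.2,.2,95)
```

```text
[0.59792819 0.11975831 0.1868456 ]
tool y [ 0.089 -0.996  0.001] z [-0.996 -0.089  0.004] pos [0.5979 0.1198 0.1868] q7 [-0.3   0.75  0.06  1.68 -0.06  0.72 -1.7 ] t 12.3667
n 8 turn/row [ 0.02  0.03 -0.  ] total [ 0.1  0.2 -0. ] dworld [-0.0319 -0.3198  0.0132]
[-0.16, 3.95, 0.76]
[-0.16, 3.95, 0.75]
[-0.16, 3.95, 0.75]
[-0.16, 3.95, 0.75]
[-0.16, 3.95, 0.75]
[-0.16, 3.95, 0.75]
[-0.16, 3.95, 0.75]
[-0.16, 3.95, 0.75]
```

View pics/c5.png

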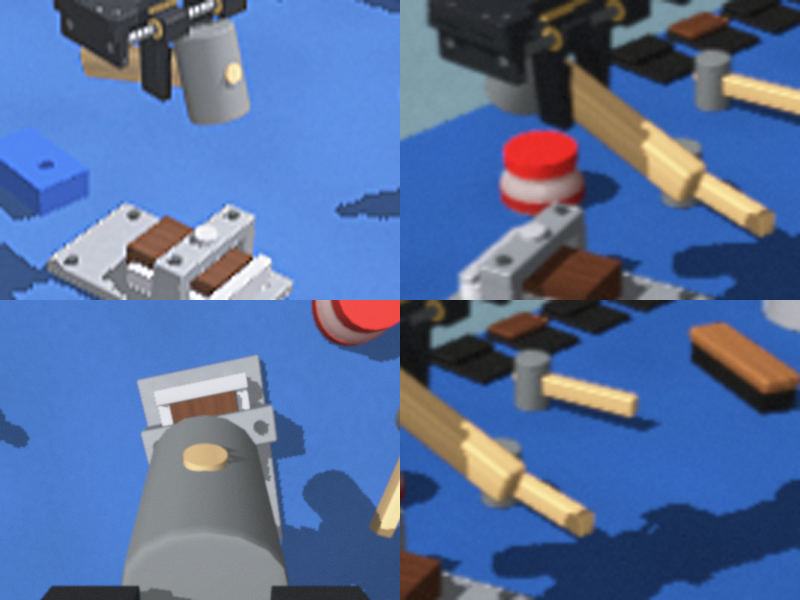

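The pin head is seated on the bridge and the block is home. The mallet has pitched head-up in the grip: through-pin end at scene crop (234,73), handle end at side crop (687,187). I'll fit the pitch.

Run:
```python
from h import *
from scipy.optimize import least_squares
s=cam("scene");d=cam("side");w=cam("wrist");st=r.get_state();p=np.array(st["tool_pos"]);A=R.from_quat(st["eef_rot"])
k=133/400;f=200/np.tan(np.radians(w["fov_y"]/2));T=np.linalg.inv(np.array(w["tool_from_camera"]))
def pw(X):
    t=A.inv().apply(X-p);c=T[:3,:3]@t+T[:3,3];return np.array([w["cx"]-f*c[0]/c[2],w["cy"]+f*c[1]/c[2]])
O=[((.0245,0,.036),lambda X:proj(s,X)[0],(290+234*k,130+73/3)),((-.153,0,.036),lambda X:proj(d,X)[0],(220+287*k,140+187/3)),
   ((.0245,0,.036),pw,(326,157)),((.0,0,.0),lambda X:proj(s,X)[0],(290+216*k,130+112/3))]
def X(q,m):
    v=np.array(m)-[-q[1],0,.036]; v=R.from_euler('y',-q[0]).apply(v)+[0,0,q[2]]
    # mallet frame -> tool: mallet x=-tool z, y=-tool y, z=-tool x
    return p+A.apply([-v[2]-.008,-v[1]+q[3],-v[0]])
o=least_squares(lambda q:np.concatenate([g(X(q,m))-uv for m,g,uv in O]+[[q[3]*500]]),[.3,.05,0,0],loss="soft_l1")
print(np.degrees(o.x[0]),o.x[1:],o.fun.round(1))
```

```text
22.596697870250292 [ 0.04788995  0.0013211  -0.00014786] [-0.8 -0.6  0.4 -0.1 -0.  -0.   1.3  0.9 -0.1]
```

>>> drive_tool([
  [[0,0,0],[0,1.5,0.3],0],
  [[0,0,0],[0,3,0.6],0],
  [[0,0,0],[0,3,0.6],0],
  [[0,0,0],[0,3,0.6],0],
  [[0,0,0],[0,3,0.6],0],
  [[0,0,0],[0,3,0.6],0],
  [[0,0,0],[0,3,0.6],0],
  [[0,0,0],[0,3,0.6],0],
  [[0,0,0],[0,3,0.6],0],
  [[0,0,0],[0,3,0.5],0],
  [[0,0,0],[0,2.5,0.5],0],
  [[0,0,0],[0,0,0],0],
])

```text
clock: 13.52
tool_pos: [0.5639, -0.203, 0.1878]
eef_rot: [-0.706, -0.026, 0.707, -0.03]
contact_force: [0.2, -1.3, -2.4]
opening: 0.243
```

>>> drive_tool([
  [[0,-4,0],[0,0,0],0],
  [[0,-4,0],[0,0,0],0],
  [[0,-4,0],[0,0,0],0],
  [[0,-4,0],[0,0,0],0],
  [[0,-4,0],[0,0,0],0],
  [[0,-2.5,0],[0,0,0],0],
  [[0,0,0],[0,0,0],0],
  [[0,0,0],[0,0,0],0],
  [[0,0,0],[0,0,0],0],
])

```text
clock: 14.27
tool_pos: [0.5658, -0.1944, 0.1883]
eef_rot: [-0.555, -0.025, 0.831, -0.037]
contact_force: [0.4, -0.7, -2.3]
opening: 0.241
```

Run:
```python
from h import *
s=cam("scene");d=cam("side");st=r.get_state();A=R.from_quat(st["eef_rot"]);p=np.array(st["tool_pos"])
k=lambda i,x,y:cv2.resize(i["color"][y:y+100,x:x+133,::-1],(400,300),interpolation=cv2.INTER_CUBIC)
cv2.imwrite("pics/c6.png",np.hstack([k(s,170,160),k(d,330,90)]))
g=p+A.apply([-.008,0,0]);print(p.round(4),"grasp",g.round(4),"axes",A.as_matrix().round(3).tolist(),np.round(st["q"],2))
for z in(.042,.05): print(z,(A.inv().apply(np.array([.566,-.2,z])-g)*100).round(2))
```

```text
[ 0.5658 -0.1946  0.189 ] grasp [ 0.5688 -0.1944  0.1964] axes [[-0.381, 0.088, -0.92], [-0.034, -0.996, -0.082], [-0.924, 0.0, 0.382]] [ 0.16  0.9   0.08  1.36  0.06  1.26 -1.29]
0.042 [14.4   0.53 -5.6 ]
0.05 [13.66  0.53 -5.29]
```

View pics/c6.png

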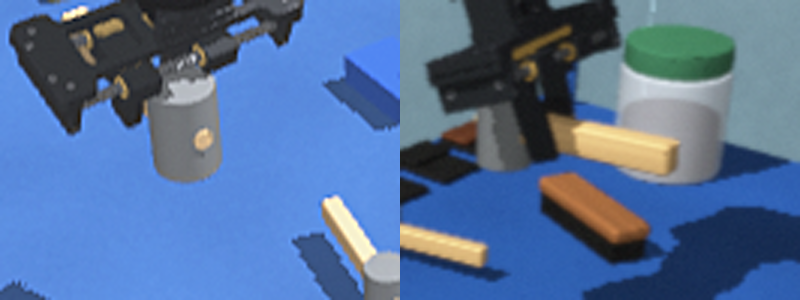

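The mallet hangs level (head upright in both crops). Lowering to its original spot.

>>> drive_tool([
  [[0,0,0],[1.5,0,-0.6],0],
  [[0,0,0],[2.5,0,-1],0],
  [[0,0,0],[2.5,0,-1],0],
  [[0,0,0],[2.5,0,-1],0],
  [[0,0,0],[2.4,0,-0.9],0],
  [[0,0,0],[1.5,0,-0.6],0],
  [[0,0,0],[0.8,0,-0.3],0],
  [[0,0,0],[0,0,0],0],
  [[0,0,0],[0,0,0],0],
])

```text
clock: 15.12
tool_pos: [0.5643, -0.1948, 0.0423]
eef_rot: [-0.555, -0.025, 0.83, -0.037]
contact_force: [-0.3, -1.1, -2.7]
opening: 0.245
```

>>> drive_tool([
  [[0,0,0],[0.3,0,-0.1],0],
  [[0,0,0],[0.2,0,-0.1],0],
  [[0,0,0],[0,0,0],0],
  [[0,0,0],[0,0,0],0],
])

```text
clock: 15.45
tool_pos: [0.5641, -0.1945, 0.0366]
eef_rot: [-0.555, -0.025, 0.83, -0.037]
contact_force: [-0.9, -0.2, -3.2]
opening: 0.24
```

>>> drive_tool([
  [[0,0,0],[0.3,0,-0.1],0],
  [[0,0,0],[0.2,0,-0.1],0],
  [[0,0,0],[0,0,0],0],
  [[0,0,0],[0,0,0],0],
])

```text
clock: 15.78
tool_pos: [0.5638, -0.1945, 0.0307]
eef_rot: [-0.555, -0.025, 0.831, -0.037]
contact_force: [0.3, -0.4, -2.4]
opening: 0.239
```

>>> drive_tool([
  [[0,0,0],[0.2,0,-0.1],0],
  [[0,0,0],[0.1,0,0],0],
  [[0,0,0],[0,0,0],0],
  [[0,0,0],[0,0,0],0],
])

```text
clock: 16.12
tool_pos: [0.5636, -0.1947, 0.0298]
eef_rot: [-0.555, -0.025, 0.831, -0.037]
contact_force: [-2.8, 0.6, 11.6]
opening: 0.241
```

Contact. Releasing, then rising straight up in world axes.

>>> drive_tool([
  [[0,0,0],[-0.1,0,0],2.6],
  [[0,0,0],[0,0,0],4],
  [[0,0,0],[0,0,0],4.5],
  [[0,0,0],[0,0,0],4.5],
  [[0,0,0],[0,0,0],4.5],
  [[0,0,0],[0,0,0],4.5],
])

```text
clock: 16.62
tool_pos: [0.5637, -0.1944, 0.0282]
eef_rot: [-0.555, -0.025, 0.831, -0.037]
contact_force: [0.5, -0.0, -0.2]
opening: 0.511
```

>>> drive_tool([
  [[0,0,0],[-0.8,0,0.6],4.5],
  [[0,0,0],[-1.5,0,0.8],4.5],
  [[0,0,0],[-2,0,1],4.5],
  [[0,0,0],[-2.5,0,1.1],4.5],
  [[0,0,0],[-2.5,0,1.1],4.5],
  [[0,0,0],[-3,0,1.2],4.5],
  [[0,0,0],[-3,0,1.2],4.5],
  [[0,0,0],[-2,0,0.8],4.5],
  [[0,0,0],[0,0,0],4.5],
])

```text
clock: 17.37
tool_pos: [0.5603, -0.196, 0.2236]
eef_rot: [-0.559, -0.023, 0.828, -0.038]
contact_force: [0.6, -0.1, 0.8]
opening: 0.513
```

Run:
```python
from h import *
s=cam("scene");d=cam("side");print(r.get_state()["tool_pos"])
b=cv2.resize(d["color"][130:280,210:450,::-1],(400,250))
cv2.imwrite("pics/c7.png",np.hstack([cv2.resize(s["color"][150:360,110:450,::-1],(400,250)),b]))
```

```text
[ 0.55817105 -0.19507883  0.21928202]
```

View pics/c7.png

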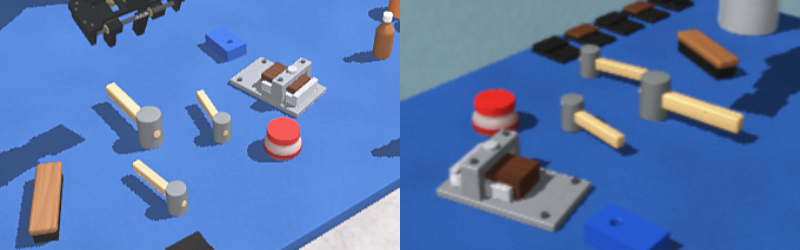

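The mallet stands upright on its face at its original spot (scene crop (148,125)). The pin is seated, the block home, and the tin, bottle and brush are unmoved.

```bash
python3 -c "
from plant import r
print(r.finish_job())"
```

```text
the job is handed in; nothing more can be done
None
```

I pushed the block home, drove the pin down with the mallet, and stood the mallet back on its face where it came from. I handed in at about 17.5 s of the 54 s allowed.

- **Block:** it stopped against the end stop with about 8 N and no further motion. The later pictures show it flush with the stop.
- **Pin:** I struck it four times with the mallet; the gripper never touched it. Two image estimates taken after the first blow disagreed (about 17 and 20 mm of the 22 mm travel). After more blows the scene camera read about 22 mm and the side camera a little less. Resting on the pin at the end of the last blow, the mallet put about 21 N on it and it held. That is well over its 6 N grip, so I take it as seated on the bridge.
- **Mallet:** the blows turned it about 22° in the grip. I tilted the tool to level it before setting it down, and the last picture shows it upright and clear of the jig.
- **Bystanders:** the tin, bottle, brush and look-alikes look unmoved in the last picture.

The wrist camera placed the jig about 6 mm to one side of where the two fixed cameras put it. I aimed between the two, and it caused no trouble.

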